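# Start the toaster on a frozen slice

## Task

Start toasting the frozen slice: first switch on the socket that holds the toaster's plug by pressing the raised near end of the rocker in front of it, then push the toaster lever on the bread's side fully down, and last press the oblong frozen-bread button fully in and let it spring back. Only press: do not lift the bread, do not work the other rockers, the other lever or the round cancel button, and leave the mug, jars and other things on the worktop where they stand.

Things in the scene. Friction and masses are not known exactly. Their poses are not given: they have to be found in the camera images.
- block: White three-way switched socket block, fixed, 110 (x) x 205 (y) x 35 mm high; origin at the centre of its underside, z up, x from its rocker side to its socket side, y along it. Three sockets at x = +20 mm, y = +60, 0, -60 mm; each has its rocker right in front of it, pivot at x = -30 mm, same y.
- plug: The toaster's plug, fixed in one of the sockets: black, 46 x 44 x 12 mm base with a smaller step on it, 23 mm high in all, and a short round stub pointing away from the rockers. Origin: centre of its underside, over its socket. The other sockets hold a black charger (plain 40 x 40 mm block, 42 mm high) and a flat round black blank (42 mm across, 4 mm high), fixed.
- rocker_left (a joint): the left (block y = +60 mm) rocker switch of the socket block: 0 = off (near half, towards the robot, stands up at 18 degrees; far half level), 0.32 rad = on (near half pressed level). Stays where it is left; pressing the near end takes about 3 N. Starts at 0 to 0.03.
- rocker_left_near (a point): top of the left rocker's near half, 17 mm from its pivot, where to press straight down (it sinks about 5 mm, to 40 mm above the worktop). The rocker is 24 mm wide and 42 mm long in all, white plastic like the block; finger clear of the pivot and the far half.
- rocker_mid (a joint): the middle (block y = 0) rocker switch of the socket block: 0 = off (near half, towards the robot, stands up at 18 degrees; far half level), 0.32 rad = on (near half pressed level). Stays where it is left; pressing the near end takes about 3 N. Starts at 0 to 0.03.
- rocker_mid_near (a point): top of the middle rocker's near half, 17 mm from its pivot, where to press straight down (it sinks about 5 mm, to 40 mm above the worktop). The rocker is 24 mm wide and 42 mm long in all, white plastic like the block; finger clear of the pivot and the far half.
- rocker_right (a joint): the right (block y = -60 mm) rocker switch of the socket block: 0 = off (near half, towards the robot, stands up at 18 degrees; far half level), 0.32 rad = on (near half pressed level). Stays where it is left; pressing the near end takes about 3 N. Starts at 0 to 0.03.
- rocker_right_near (a point): top of the right rocker's near half, 17 mm from its pivot, where to press straight down (it sinks about 5 mm, to 40 mm above the worktop). The rocker is 24 mm wide and 42 mm long in all, white plastic like the block; finger clear of the pivot and the far half.
- toaster: Steel toaster, fixed, 210 deep (x) x 220 wide (y) x 185 mm high; origin at the centre of its underside, z up, x from its lever side to its back, y to the left as seen facing the levers. Two bread slots (135 x 22 mm) run along x at y = +50 (left) and -50 mm (right), each worked by the lever in front of it. A flat black 5 mm cover lies fixed over the slot without bread.
- bread: Stiff frozen slice of bread, loose, 120 x 14 x 105 mm, 30 to 55 g, standing on edge in one of the two slots, its top 20 mm proud of the toaster. Origin at the middle of its lower edge, at toaster z = 100 mm, sinking to 60 mm with the lever of its slot.
- lever_left (a joint): the left carriage lever of the toaster: 0 = up, 0.040 m = fully down at its stop. Needs about 4 N and stays where it is left (friction). Starts at 0 to 0.003.
- lever_left_top (a point): centre of the flat top of the left lever's black grip (34 x 36 mm, 12 mm thick), which sticks out of the toaster's front; its middle is 33 mm from the front face. Moves down with the lever, from 171 to 131 mm above the worktop. Its slot lies at toaster y = +50 mm.
- lever_right (a joint): the right carriage lever of the toaster: 0 = up, 0.040 m = fully down at its stop. Needs about 4 N and stays where it is left (friction). Starts at 0 to 0.003.
- lever_right_top (a point): centre of the flat top of the right lever's black grip (34 x 36 mm, 12 mm thick), which sticks out of the toaster's front; its middle is 33 mm from the front face. Moves down with the lever, from 171 to 131 mm above the worktop. Its slot lies at toaster y = -50 mm.
- bar_button (a joint): the black oblong (14 x 36 mm, long side along toaster y) frozen-bread button on the front strip of the toaster's top: 0 = out, 0.005 m = fully in. Spring return, 2 N at first, 5 N fully in.
- bar_button_top (a point): centre of the top face of the bar button, at toaster x = -87 mm, y = +45 mm; out, it stands 9 mm above the toaster's top (194 mm above the worktop).
- round_button (a joint): the black round (16 mm across) cancel button (to be left alone) on the front strip of the toaster's top: 0 = out, 0.005 m = fully in. Spring return, 2 N at first, 5 N fully in. Its centre is at toaster x = -87 mm, y = -45 mm; it too stands 9 mm high.
- mug: Bystander, loose: white mug, 76 mm across, 88 mm high, in front of the toaster between the lever approaches. Origin at the centre of its underside.
- spice_a: Bystander, loose: spice jar, 40 mm across, 75 mm high, on the rocker side of the block. Origin at the centre of its underside.
- spice_b: Bystander, loose: second spice jar, 40 mm across, 75 mm high, on the rocker side of the block. Origin at the centre of its underside.
- jam: Bystander, loose: jam jar, 64 mm across, 100 mm high, behind the toaster. Origin at the centre of its underside.
- canister: Bystander, loose: aluminium canister, 84 mm across, 130 mm high, behind the block. Origin at the centre of its underside.
- bowl: Bystander, loose: blue bowl, 130 mm across, 50 mm high, at the left of the worktop. Origin at the centre of its underside.
- cleaner: Bystander, loose: white bottle, 68 mm across, 170 mm high, at the right of the worktop. Origin at the centre of its underside.
There are look-alikes about, which are no part of the job. What is shaped like the block but brown or red is not meant.

How it is judged (in metres and radians):
On the way, in this order (a step that is already met when the one before it is completed fails the run):
1. the rocker in front of the toaster's plug is switched on (((y of plug in the frame of block above 0.03 m and value of joint rocker_left above 0.26 rad) or (y of plug in the frame of block between -0.03 and 0.03 m and value of joint rocker_mid above 0.26 rad) or (y of plug in the frame of block below -0.03 m and value of joint rocker_right above 0.26 rad))), for 0.1 s.
2. the lever of the slot with the bread is fully down (((y of bread in the frame of toaster above 0 m and value of joint lever_left above 0.035 m) or (y of bread in the frame of toaster below 0 m and value of joint lever_right above 0.035 m))), for 0.1 s.
3. the oblong frozen-bread button is pressed in (value of joint bar_button above 0.0037 m and contact force between the fingers and bar_button above 0.5 N), for 0.04 s.
At the end, for the whole second after the job is handed in: The plug's rocker is on (beyond 0.26 of 0.32 rad), the other two off (under 0.16); the bread's lever is down (at least 35 of 40 mm), the other up (within 12 mm); both buttons are out again (within 1.5 mm); the bread stands at rest in its slot, its lower edge less than 70 mm above the toaster's foot (((y of plug in the frame of block above 0.03 m and value of joint rocker_left above 0.26 rad and value of joint each of rocker_mid, rocker_right below 0.16 rad) or (y of plug in the frame of block between -0.03 and 0.03 m and value of joint rocker_mid above 0.26 rad and value of joint each of rocker_left, rocker_right below 0.16 rad) or (y of plug in the frame of block below -0.03 m and value of joint rocker_right above 0.26 rad and value of joint each of rocker_left, rocker_mid below 0.16 rad)) and ((y of bread in the frame of toaster above 0 m and value of joint lever_left above 0.035 m and value of joint lever_right below 0.012 m) or (y of bread in the frame of toaster below 0 m and value of joint lever_right above 0.035 m and value of joint lever_left below 0.012 m)) and value of joint each of bar_button, round_button below 0.0015 m and z of bread in the frame of toaster below 0.07 m and angle between bread's own z axis and vertical below 0.25 rad and linear speed of bread below 0.03 m/s); the robot touches nothing.
It fails at once if a rocker of another socket is switched (beyond 0.16 rad) ((y of plug in the frame of block above 0.03 m and value of joint rocker_mid above 0.16 rad) or (y of plug in the frame of block above 0.03 m and value of joint rocker_right above 0.16 rad) or (y of plug in the frame of block between -0.03 and 0.03 m and value of joint rocker_left above 0.16 rad) or (y of plug in the frame of block between -0.03 and 0.03 m and value of joint rocker_right above 0.16 rad) or (y of plug in the frame of block below -0.03 m and value of joint rocker_left above 0.16 rad) or (y of plug in the frame of block below -0.03 m and value of joint rocker_mid above 0.16 rad)).
It fails at once if the lever of the slot without bread is pushed more than 12 mm ((y of bread in the frame of toaster above 0 m and value of joint lever_right above 0.012 m) or (y of bread in the frame of toaster below 0 m and value of joint lever_left above 0.012 m)).
It fails at once if the round cancel button is pressed (more than 2.5 mm) (value of joint round_button above 0.0025 m).
It fails at once if the bread is lifted more than 15 mm (z of bread in the frame of toaster above 0.115 m).
It fails at once if a thing on the worktop is moved more than 30 mm or lifted or tipped (distance of any of mug, spice_a, spice_b, jam, canister, bowl, cleaner from where it was at the start of the episode above 0.03 m or angle between any of mug, spice_a, spice_b, jam, canister, bowl, cleaner's own z axis and vertical above 0.4 rad).
It also fails if it takes over 48 s, if anything falls off the work surface, if the arm or the gripper's body presses on something with over 40 N, if the wrist force passes 120 N, or if a joint passes its speed limit or range.

## Robot

A 6-joint arm with a two-finger parallel gripper is mounted at the origin on the work surface. World frame = base frame: x ahead of the robot, y to its left, z up, the work surface at z = 0. Lengths are in mm, angles in rad, forces in N, time in s.
With the tool pointing down it reaches from about 300 to 750 mm from the base axis. Payload 8.5 kg.
Tool frame: the origin (TCP) lies midway between the tips of the shut fingers; the grasp point (between the pads) lies 19 mm behind it (arm.tcp_to_grasp is the distance from the TCP to the grasp point, in mm); z points along the fingers, y is the line along which they close (so a half turn about z gives the same grasp; the last joint's range is limited). The gripper opens to 88 mm and grips with 3 to 60 N. Pads are 18 mm wide; open, the fingers measure 123 mm over their backs; the gripper's body (75 mm by 187 mm) begins 45 mm behind the grasp point.
Start: joints at [-1.436, 0.381, 1.297, -0, 1.464, -0.215], TCP at [188.484, -516.676, 238.748] pointing down, gripper open.
Joint ranges: [-3.11, 3.11], [-0.89, 2.33], [0.22, 2.48], [-1.42, 4.56], [0.17, 2.85], [-2.88, 2.88]. Speed limits (rad/s): [2.39, 2.39, 3.14, 3.14, 3.14, 3.14].

## Interface

Orientations are given as a unit quaternion [w, x, y, z].
In Python, from station import arm gives the robot as it stands.
- The arm moves only by the shell command python3 -m inch 'ROWS' [FORCE]. ROWS is JSON, a list that holds one entry, the list of rows, each a list of 7 numbers: the shift along the tool's x, y, z normalised to -1 to 1, where 1 is 25 cm, then the turn, a rotation vector about the tool's x, y, z normalised to -1 to 1, where 1 is 90 degrees, then the opening, from 0 (shut) to 1 (fully open). A call has 1 to 12 rows; each row is the pose to reach, as a shift and turn from the pose commanded when the call began, along the tool's axes at that moment; what a row does not reach only later rows make up. A row lasts 1/10 s, in which the tool goes at most 50 mm and 8.59 degrees, less where a joint would pass 70% of its speed; a pose out of reach is approached as far as the arm can. A call with a number of a shift or a turn outside -1 to 1 is refused whole. A call with a gripper value outside its range is refused whole. The fingers move at their own pace and stop on an object; FORCE is the grip in N (left out, the last holds). Time passes only in rows, so rows that repeat a pose let the fingers close. It gives the time, the measured TCP pose, the force, the opening and the grip force at its end, in the units of the state.
- arm.read_state(): the state, without advancing time (a new reading comes with each control period).
- arm.camera(name): name is "side" or "top"; returns a dict with "img" (480x640x3 uint8, red, green, blue), "z_map" (480x640 float32, mm along the optical axis (not along the pixel's ray), 0 where there is no reading), "mtx" (3x3 intrinsics, pixels), "k1" (the pictures are not rectified: a ray, as slopes to the right and down, at radius r is drawn at 1 + k1 r^2 times it, then the intrinsics apply), "view" (4x4, takes a point from world to camera coordinates). Camera axes: x right, y up, looking along -z (the intrinsics and any distortion apply to the point x, -y, -z); pixel columns grow to the right and rows downward; lengths in mm; the calibration is good to about 2 mm. A picture is of the moment at which its call begins.
- arm.sign_off(): hands the job in; it is judged then, once.
The state is a dict: "time_s": time; "qpos": joint angles; "joint_velocities": joint speeds; "joint_torque": joint torques, N m; "eef_pos": TCP position; "tcp_rot": TCP orientation; "wrist_force": force on the tool from outside, world axes, zero at the start; "wrist_torque": the same for the moment, N m; "grip_width": finger opening in mm; "grasp_force": force on a finger pad.
Only numpy, scipy, OpenCV 4.12 (cv2) and the standard library are available. Lean on these libraries where they do the work, as an engineer would, in place of code of your own. Each camera call takes 0.05 s, during which the arm holds its last target. There are 200 camera calls.

## Working session

There is one attempt and no reset: what is moved stays moved. The work goes in short steps, Python scripts to look and compute and a shell command to move; the robot and the scene stay as the last step left them, time stands still between calls to the robot, and variables do not carry over. Pictures are saved under pics/ and viewed, at most 10 in all, crops included, and the job is handed in when it is done.

```bash
ls; mkdir -p pics
cat > h.py <<'E'
import numpy as np, cv2
from station import arm
def cam(n):
    c=arm.camera(n); return c
def ray(c,u,v):
    K=np.array(c["mtx"]); k=c["k1"]
    d=np.array([(u-K[0,2])/K[0,0],(v-K[1,2])/K[1,1]]); s=d.copy()
    for _ in range(20): s=d/(1+k*(s@s))
    V=np.array(c["view"]); R=V[:3,:3]; o=-R.T@V[:3,3]
    return o,R.T@np.array([s[0],-s[1],-1.])
def onz(c,u,v,z):
    o,d=ray(c,u,v); return o+d*(z-o[2])/d[2]
def dep(c,u,v):
    o,d=ray(c,u,v); return o+d*float(c["z_map"][int(v),int(u)])
def proj(c,p):
    V=np.array(c["view"]); q=V[:3,:3]@np.array(p,float)+V[:3,3]
    s=np.array([q[0],-q[1]])/-q[2]; s=s*(1+c["k1"]*(s@s)); K=np.array(c["mtx"])
    return K[0,0]*s[0]+K[0,2],K[1,1]*s[1]+K[1,2]
def save(n,im): cv2.imwrite("pics/"+n,cv2.cvtColor(im,cv2.COLOR_RGB2BGR))
E
python3 - <<'E'
from h import *
import pickle
for n in("top","side"):
    c=cam(n); save(n+".png",c["img"]); pickle.dump(c,open(n+".pkl","wb"))
    V=np.array(c["view"]); print(n,-V[:3,:3].T@V[:3,3],c["k1"],c["mtx"])
s=arm.read_state(); print(s["time_s"],s["eef_pos"],s["tcp_rot"])
E
```

```text
pics
top [ 432.23436515  -96.58500208 1914.14299654] -0.08360015889595993 [[507.04121303   0.         312.52883271]
 [  0.         507.04121303 228.83511357]
 [  0.           0.           1.        ]]
side [ 559.72574474 1142.92615271 1470.66544891] -0.03529153008333513 [[577.02334647   0.         328.72161499]
 [  0.         577.02334647 251.85971772]
 [  0.           0.           1.        ]]
0.1 [ 188.43909313 -516.45756606  238.20548602] [-6.43151025e-04  9.84745563e-01  1.73999320e-01  1.41969285e-05]
```

View pics/top.png

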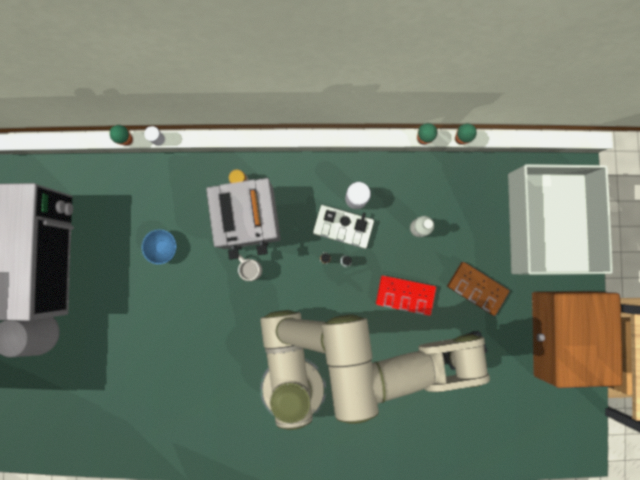

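View pics/side.png

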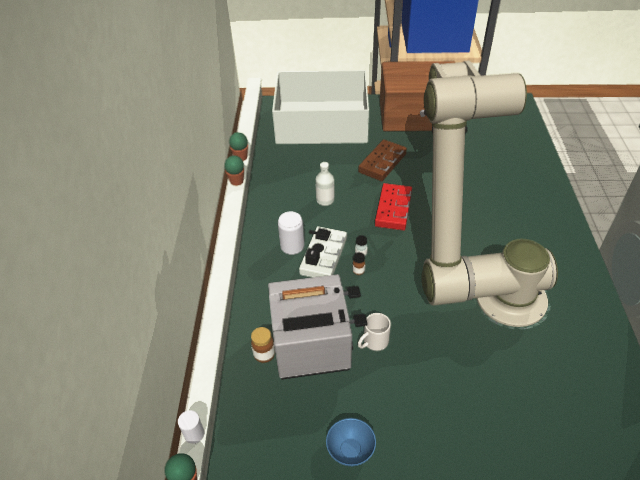

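The top view shows the white block at about (344,226). The brown look-alike is at (480,288) and the red one at (407,295). The toaster is at (242,213), with the bread in its right slot at (256,208) and the black cover at (228,212). The mug is at (249,270) and the spice jars are at (326,259) and (346,261). Next I'll enlarge the block and toaster in both views.

Run:
```python
from h import *
import pickle
t=pickle.load(open("top.pkl","rb"))["img"]; s=pickle.load(open("side.pkl","rb"))["img"]
f=lambda im,x,y,w,h,W,H:cv2.resize(im[y:y+h,x:x+w],(W,H),interpolation=cv2.INTER_CUBIC)
a=np.hstack([f(t,305,195,80,60,400,300),f(s,290,220,80,60,400,300)])
b=np.hstack([f(t,200,170,80,90,400,300)[:, :],f(s,260,265,120,90,400,300)])
b[:,:400]=cv2.resize(t[170:260,195:315],(400,300),interpolation=cv2.INTER_CUBIC)
save("crop.png",np.vstack([a,b]))
```

```text
(no output)
```

View pics/crop.png

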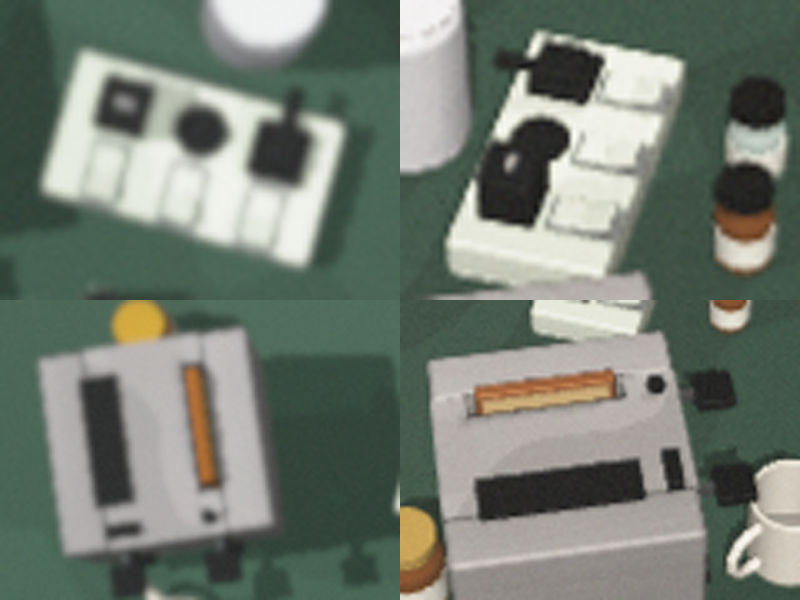

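In the crop, the block's sockets hold three black things:
- The left one, at top-view (329,216), is a plain tall cube, so it's the charger.
- The middle one, at (345,221), is a flat disc, so it's the blank.
- The right one, at (361,225), is stepped with a stub pointing away from the rockers. That makes it the plug, so **rocker_right** at about (357,239) is the one to press.

The bread is in the right slot, so **lever_right** at about (263,248) is the one to push. The oblong button is at about (232,239).

```bash
cat > m.py <<'E'
from h import *
import pickle
def blob(c,box,f,z,amin=8):
    x,y,w,h=box; im=c["img"][y:y+h,x:x+w].astype(int); m=f(im).astype(np.uint8)
    n,l,st,ce=cv2.connectedComponentsWithStats(m)
    for i in range(1,n):
        if st[i,4]>=amin:
            u,v=ce[i]+[x,y]; o=onz(c,u,v,z); print("  px",np.round([u,v],1),"area",st[i,4],"at z",z,np.round(o,1),"depth",np.round(dep(c,round(u),round(v)),1))
def cloud(c,box):
    x,y,w,h=box; return np.array([dep(c,u,v) for v in range(y,y+h) for u in range(x,x+w)])
dark=lambda a:a.max(2)<60
def rect(c,box,f,z):
    x,y,w,h=box; m=f(c["img"][y:y+h,x:x+w].astype(int)).astype(np.uint8)
    k=max(cv2.findContours(m,cv2.RETR_EXTERNAL,cv2.CHAIN_APPROX_NONE)[0],key=cv2.contourArea).reshape(-1,2)+[x,y]
    return np.array([onz(c,u,v,z)[:2] for u,v in k],np.float32)
if __name__=="__main__":
    T,S=[pickle.load(open(n+".pkl","rb")) for n in("top","side")]
    for n,c,bb,tb in(("top",T,(305,195,80,60),(195,165,100,100)),("side",S,(290,215,80,65),(255,265,125,120))):
        for nm,b,z0,z1 in(("block",bb,28,40),("toaster",tb,178,192)):
            P=cloud(c,b); q=P[(P[:,2]>z0)&(P[:,2]<z1)]; r=cv2.minAreaRect(q[:,:2].astype(np.float32))
            print(n,nm,len(q),"zmed",np.median(q[:,2]).round(1),np.round(r[0],1),np.round(r[1],1),round(r[2],2))
        print(n,"block darks"); blob(c,bb,dark,58 if 0 else 45)
        print(n,"toaster darks"); blob(c,tb,dark,185)
E
python3 m.py
```

```text
top block 953 zmed 35.1 [ 607.6 -188.5] [182.5 223.2] 6.93
top toaster 3121 zmed 185.4 [617.4 167.8] [257.7 221.7] 9.23
top block darks
  px [328.8 218.5] area 19 at z 45 [ 630.5 -134.1   45. ] depth [ 630.6 -134.6   60.5]
  px [344.6 220.6] area 40 at z 45 [ 622.5 -192.6   45. ] depth [ 621.8 -194.5   37.7]
  px [360.7 224.8] area 80 at z 45 [ 606.9 -252.    45. ] depth [ 604.7 -251.9   61.6]
top toaster darks
  px [226.5 212. ] area 311 at z 185 [638.2 221.3 185. ] depth [638.  222.9 185. ]
  px [262.5 247.9] area 99 at z 185 [514.3  95.4 185. ] depth [514.8  98.8 169.2]
  px [234.2 251.9] area 101 at z 185 [500.6 192.6 185. ] depth [500.7 195.3 171.8]
side block 960 zmed 35.2 [ 589.1 -179.9] [211.9 262.2] 76.01
side toaster 4181 zmed 185.7 [630.8 172.3] [233.1 225.5] 8.71
side block darks
  px [320.8 233.9] area 147 at z 45 [ 615.6 -247.4   45. ] depth [ 614.1 -228.4   63.9]
  px [361.  239.9] area 95 at z 45 [ 477.8 -217.3   45. ] depth [ 479.4 -191.8   71. ]
  px [313.6 254.2] area 229 at z 45 [ 638.4 -152.8   45. ] depth [ 634.9 -118.3   84.1]
  px [358.5 257.5] area 99 at z 45 [ 488.9 -136.5   45. ] depth [ 489.1 -104.    78.8]
side toaster darks
  px [353.3 291.6] area 147 at z 185 [514.7 119.2 185. ] depth [514.9 105.9 166.6]
  px [336.4 289.9] area 17 at z 185 [562.6 112.4 185. ] depth [563.8 120.7 194.7]
  px [341.6 315.4] area 54 at z 185 [548.7 202.1 185. ] depth [547.9 210.  197.6]
  px [359.6 319.4] area 165 at z 185 [500. 216. 185.] depth [498.1 204.5 170.8]
  px [307.5 321.6] area 574 at z 185 [642.  222.3 185. ] depth [642.9 227.8 191. ]
  px [269.5 327.9] area 15 at z 185 [744.1 242.2 185. ] depth [ 7.693e+02  1.126e+02 -7.000e-01]
  px [312.7 374.2] area 91 at z 185 [624.1 385.4 185. ] depth [632.1 280.7   8.4]
```

```bash
cat > m2.py <<'E'
from m import *
def top_rect(c,b,z0,z1,fill=True):
    x,y,w,h=b; P=cloud(c,b).reshape(h,w,3); m=((P[...,2]>z0)&(P[...,2]<z1)).astype(np.uint8)
    m=cv2.morphologyEx(m,cv2.MORPH_OPEN,np.ones((3,3)))
    k=max(cv2.findContours(m,cv2.RETR_EXTERNAL,cv2.CHAIN_APPROX_NONE)[0],key=cv2.contourArea).reshape(-1,2)
    q=np.array([onz(c,u+x,v+y,(z0+z1)/2)[:2] for u,v in k],np.float32); return cv2.minAreaRect(q)
if __name__=="__main__":
    T,S=[pickle.load(open(n+".pkl","rb")) for n in("top","side")]
    for n,c,bb,tb in(("top",T,(305,195,80,60),(195,165,100,100)),("side",S,(290,215,80,65),(255,265,125,120))):
        print(n,[np.round(np.hstack(top_rect(c,b,z-6,z+6)),1) for b,z in((bb,35),(tb,185))])
    print("top buttons"); blob(T,(222,230,48,15),lambda a:a.max(2)<95,192,3)
    print("top bread"); blob(T,(240,180,30,55),lambda a:(a[...,0]-a[...,2]>60),205,20)
    print("levers z171"); blob(T,(220,243,55,20),dark,171); 
    # angle from block charger/plug/blank, heights
    print("top block"); blob(T,(305,195,80,60),lambda a:a.max(2)<80,45)
E
python3 m2.py
```

```text
top [array([ 598.1, -209.3,   40.7,   60. ,   84. ]), array([576.2, 131.9, 154. ,  83.7,  74.2])]
side [array([ 628.7, -104.4,   41.9,  104.7,   75.3]), array([641.9, 176. , 210. , 220.9,   8.7])]
top buttons
  px [227.2 230.3] area 13 at z 192 [574.1 216.3 192. ] depth [575.7 218.3 185.5]
  px [257.  234.5] area 6 at z 192 [559.8 113.9 192. ] depth [560.9 112.9 200. ]
  px [231.3 238.7] area 29 at z 192 [545.5 201.7 192. ] depth [544.1 202.4 194.8]
  px [258.2 242.7] area 92 at z 192 [531.9 109.5 192. ] depth [540.2 129.9  27. ]
top bread
  px [254.6 207.3] area 156 at z 205 [651.7 121.5 205. ] depth [652.7 120.1 205.5]
levers z171
  px [262.4 248.3] area 94 at z 171 [513.8  97.4 171. ] depth [514.8  98.8 169.2]
  px [234.2 251.9] area 101 at z 171 [501.2 194.9 171. ] depth [500.7 195.3 171.8]
top block
  px [309.7 218.3] area 466 at z 45 [631.  -63.3  45. ] depth [637.3 -63.6  -3. ]
  px [376.3 201.4] area 199 at z 45 [ 694.5 -310.8   45. ] depth [ 702.4 -315.    -1.1]
  px [329.4 215.8] area 59 at z 45 [ 640.3 -136.3   45. ] depth [ 635.7 -134.1   81.4]
  px [361.  223.4] area 116 at z 45 [ 612.3 -253.3   45. ] depth [ 613.6 -253.3   45.4]
  px [344.7 220.6] area 55 at z 45 [ 622.5 -193.    45. ] depth [ 621.8 -194.5   37.7]
  px [373.  234.6] area 85 at z 45 [ 570.6 -297.4   45. ] depth [ 573.2 -303.4  -10.7]
  px [306.  250.7] area 23 at z 45 [511.1 -49.8  45. ] depth [511.8 -48.8  -1.2]
  px [331.2 253.8] area 26 at z 45 [ 499.6 -143.    45. ] depth [ 500.3 -143.     6.7]
```

```bash
cat > go.py <<'E'
# work out how far: python3 go.py x y z yaw_deg(of tool x in world, tool down)
import sys; from h import *; from scipy.spatial.transform import Rotation as Ro
s=arm.read_state(); q=s["tcp_rot"]; R=Ro.from_quat([q[1],q[2],q[3],q[0]])
x,y,z,a=map(float,sys.argv[1:]); a=np.radians(a)
T=Ro.from_matrix(np.array([[np.cos(a),np.sin(a),0],[np.sin(a),-np.cos(a),0],[0,0,-1]]))
d=R.inv().apply(np.array([x,y,z])-s["eef_pos"]); r=(R.inv()*T).as_rotvec()
print("t",round(s["time_s"],2),"pos",np.round(s["eef_pos"],1),"F",np.round(s["wrist_force"],1))
print("shift",np.round(d/250,4),"turn",np.round(r/(np.pi/2),4))
E
python3 go.py 380 -370 230 4; python3 go.py 545 -237.5 140 -12.2
```

```text
t 0.1 pos [ 188.4 -516.5  238.2] F [0.2 0.9 0.1]
shift [ 0.9206 -0.2877  0.0334] turn [-0.0008 -0.      0.1782]
t 0.1 pos [ 188.4 -516.5  238.2] F [0.2 0.9 0.1]
shift [ 1.7222 -0.559   0.394 ] turn [-8.000e-04  1.000e-04  3.582e-01]
```

```bash
python3 -m inch '[[[0.2,-0.06,0,0,0,0.06,0],[0.4,-0.12,0,0,0,0.12,0],[0.6,-0.19,0,0,0,0.178,0],[0.8,-0.25,0.01,0,0,0.178,0],[0.92,-0.29,0.02,0,0,0.178,0],[0.92,-0.29,0.02,0,0,0.178,0],[0.92,-0.29,0.02,0,0,0.178,0]]]' 10; python3 go.py 545 -237.5 140 -12.2
```

```text
time_s: 0.8
eef_pos: [380.0, -369.3, 233.5]
tcp_rot: [-0.0, 0.999, 0.036, -0.0]
wrist_force: [0.1, -0.1, -0.3]
grip_width: 34.4
grasp_force: 0.0
t 0.8 pos [ 380.  -369.3  233.5] F [ 0.1 -0.1 -0.3]
shift [ 0.6964 -0.4782  0.3737] turn [-0.0002  0.0004  0.1814]
```

```bash
python3 -m inch '[[[0.15,-0.1,0,0,0,0.06,0],[0.3,-0.2,0,0,0,0.12,0],[0.45,-0.3,0,0,0,0.181,0],[0.6,-0.41,0.1,0,0,0.181,0],[0.7,-0.478,0.2,0,0,0.181,0],[0.7,-0.478,0.37,0,0,0.181,0],[0.7,-0.478,0.51,0,0,0.181,0],[0.7,-0.478,0.57,0,0,0.181,0],[0.7,-0.478,0.57,0,0,0.181,0],[0.7,-0.478,0.57,0,0,0.181,0]]]' 10
cat > look.py <<'E'
import sys; from m import *
n,tb,sb=sys.argv[1],eval(sys.argv[2]),eval(sys.argv[3])
t,s=cam("top"),cam("side"); p=arm.read_state()["eef_pos"]
pickle.dump((t,s),open(n+".pkl","wb")); out=[]
for c,b in((t,tb),(s,sb)):
    print("tcp px",np.round(proj(c,p),1)); x,y,w,h=b
    out.append(cv2.resize(c["img"][y:y+h,x:x+w],(400,400*h//w),interpolation=cv2.INTER_CUBIC))
h=min(o.shape[0] for o in out); save(n+".png",np.hstack([o[:h] for o in out]))
E
python3 look.py l1 '(305,195,80,80)' '(300,200,80,80)'
```

```text
time_s: 1.8
eef_pos: [545.7, -239.6, 91.8]
tcp_rot: [0.0, 0.994, -0.108, 0.0]
wrist_force: [0.1, -0.0, 0.3]
grip_width: 0.6
grasp_force: 0.0
tcp px [358.3 240.4]
tcp px [340.9 225.6]
```

View pics/l1.png

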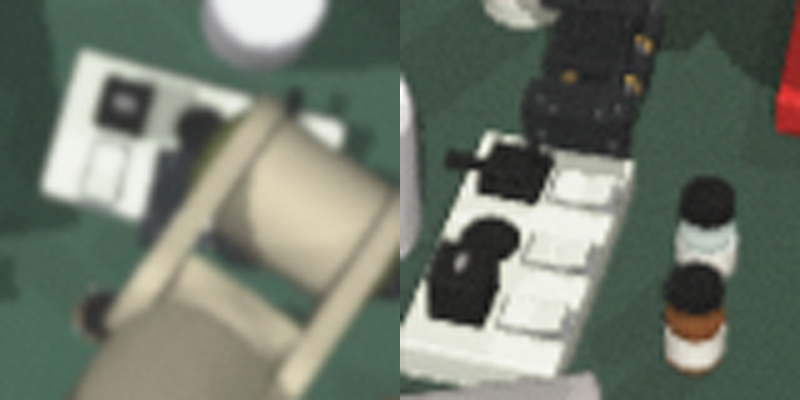

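The side crop shows the gripper above and behind rocker_right, with both spice jars clear of it. The fingertips are hidden by the gripper body. I'll refine the block pose from its corners in both first pictures.

```bash
cat > blk.py <<'E'
from m import *
T,S=[pickle.load(open(n+".pkl","rb")) for n in("top","side")]
for n,c,b in(("top",T,(310,200,70,52)),("side",S,(297,222,53,58))):
    x,y,w,h=b; im=c["img"][y:y+h,x:x+w].astype(np.int32)
    g=cv2.GaussianBlur(cv2.resize(im.astype(np.uint8),None,fx=4,fy=4,interpolation=cv2.INTER_CUBIC),(5,5),0).astype(int)
    m=(((g.min(2)>135)&(abs(g[...,0]-g[...,2])<40))).astype(np.uint8)
    m=cv2.morphologyEx(m,cv2.MORPH_OPEN,np.ones((5,5)))
    k=max(cv2.findContours(m,cv2.RETR_EXTERNAL,cv2.CHAIN_APPROX_NONE)[0],key=cv2.contourArea)
    p=((k.reshape(-1,2)+.5)/4-.5)+[x,y]
    q=np.array([onz(c,u,v,35)[:2] for u,v in p],np.float32)
    r=cv2.minAreaRect(q); print(n,np.round(np.hstack(r),1)); print(np.round(cv2.boxPoints(r)).tolist())
    a=np.radians(-12.2); R=np.array([[np.cos(a),-np.sin(a)],[np.sin(a),np.cos(a)]]); l=q@R
    print(" percentiles along block x",np.percentile(l[:,0],[1,5,10,90,95,99]).round(1)," y",np.percentile(l[:,1],[1,5,10,90,95,99]).round(1))
    # rocker marks
    P=R@np.array([20,0]); base=(np.array([622.5,-193])if n=="top" else np.array([625.,-188]))-P
    print(" near px",[np.round(proj(c,[*(base+R@np.array([-46,yy])),42]),1) for yy in(60,0,-60)])
E
python3 blk.py
```

```text
top [ 602.7 -187.4  208.   114.1   74. ]
[[519.0, -272.0], [629.0, -303.0], [686.0, -103.0], [577.0, -72.0]]
 percentiles along block x [566.4 569.9 571.3 686.8 689.4 691. ]  y [-161.7 -160.1 -157.7   46.    47.7   49.3]
 near px [array([325.1, 234.6]), array([340.9, 238.1]), array([356.8, 241.5])]
side [ 608.8 -166.3  244.7  137.6   82.8]
[[525.0, -279.0], [662.0, -296.0], [692.0, -54.0], [556.0, -36.0]]
 percentiles along block x [554.7 570.  573.7 683.7 689.2 691.9]  y [-154.4 -151.6 -139.8   81.6   87.8   91.6]
 near px [array([333.1, 263.1]), array([336.9, 250. ]), array([340.5, 237.4])]
```

Run:
```python
from m import *
T,S=[pickle.load(open(n+".pkl","rb")) for n in("top","side")]
for uv in((337.4,238),(341,238.4)): print("side",uv,onz(S,*uv,40).round(1))
for uv in((357.2,238.6),(356.2,242.5)): print("top",uv,onz(T,*uv,40).round(1))
a=np.radians(-16); R=np.array([[np.cos(a),-np.sin(a)],[np.sin(a),np.cos(a)]])
out=[]
for c,cen,b in((T,(602.7,-187.4),(310,200,66,55)),(S,(605,-183),(297,222,66,55))):
    x,y,w,h=b; k=6; im=cv2.resize(c["img"][y:y+h,x:x+w],None,fx=k,fy=k,interpolation=cv2.INTER_CUBIC)
    def pl(pts,col):
        q=[]
        for px,py,pz in pts:
            u,v=proj(c,[*(np.array(cen)+R@np.array([px,py])),pz]); q.append([(u-x+.5)*k,(v-y+.5)*k])
        cv2.polylines(im,[np.round(q).astype(np.int32)],True,col,1)
    pl([(-55,-102.5,35),(55,-102.5,35),(55,102.5,35),(-55,102.5,35)],(255,0,0))
    for yy in(60,0,-60):
        pl([(-50,yy-12,46),(-30,yy-12,40),(-9,yy-12,40),(-9,yy+12,40),(-30,yy+12,40),(-50,yy+12,46)],(0,0,255))
    out.append(im)
save("ov.png",np.hstack(out))
```

```text
side (337.4, 238) [ 558.4 -231.8   40. ]
side (341, 238.4) [ 546.  -229.8   40. ]
top (357.2, 238.6) [ 556.1 -239.3   40. ]
top (356.2, 242.5) [ 541.7 -235.5   40. ]
```

View pics/ov.png

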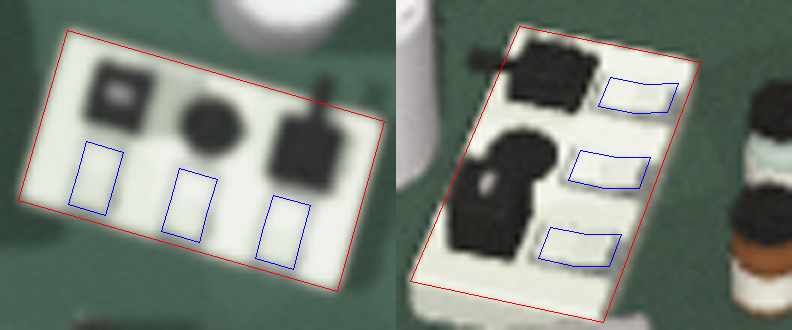

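The overlay shows block yaw ≈ −16°, with the outlines on the block and all rockers in both views. The centres are (602.7,−187.4) from the top view and (605,−183) from the side view, so I'll use (604,−185). That puts the press point at about (542,−230).

```bash
python3 go.py 542 -230 55 -16
```

```text
t 1.9 pos [ 546.2 -239.3   92.7] F [-0.  -0.4 -0. ]
shift [-0.0246 -0.0329  0.1506] turn [ 0.0006 -0.0015  0.0409]
```

```bash
python3 -m inch '[[[-0.024,-0.033,0,0,0,0.04,0],[-0.024,-0.033,0.08,0,0,0.04,0],[-0.024,-0.033,0.15,0,0,0.04,0],[-0.024,-0.033,0.16,0,0,0.04,0],[-0.024,-0.033,0.17,0,0,0.04,0],[-0.024,-0.033,0.18,0,0,0.04,0],[-0.024,-0.033,0.19,0,0,0.04,0],[-0.024,-0.033,0.195,0,0,0.04,0],[-0.024,-0.033,0.195,0,0,0.04,0]]]'
```

```text
time_s: 2.8
eef_pos: [541.7, -229.0, 42.7]
tcp_rot: [0.0, 0.99, -0.138, -0.0]
wrist_force: [-2.4, 0.4, 2.3]
grip_width: 0.5
grasp_force: 1.0
```

```bash
python3 -m inch '[[[0,0,0.004,0,0,0,0],[0,0,0.008,0,0,0,0],[0,0,0.011,0,0,0,0],[0,0,0.011,0,0,0,0],[0,0,0.011,0,0,0,0]]]'
```

```text
time_s: 3.3
eef_pos: [541.8, -228.9, 40.4]
tcp_rot: [0.0, 0.99, -0.138, 0.0]
wrist_force: [-3.7, -0.1, 8.1]
grip_width: 0.6
grasp_force: 4.2
```

```bash
python3 -m inch '[[[0,0,0.004,0,0,0,0],[0,0,0.006,0,0,0,0],[0,0,0.006,0,0,0,0]]]'; python3 -m inch '[[[0,0,-0.1,0,0,0,0],[0,0,-0.3,0,0,0,0],[-0.1,0,-0.5,0,0,0,0],[-0.3,0,-0.7,0,0,0,0],[-0.5,0,-0.8,0,0,0,0],[-0.7,0,-0.85,0,0,0,0],[-0.9,0,-0.85,0,0,0,0],[-0.9,0,-0.85,0,0,0,0]]]'; python3 go.py 420 50 260 8.7
python3 - <<'E'
from m import *
S0=pickle.load(open("side.pkl","rb")); t,s=cam("top"),cam("side"); pickle.dump((t,s),open("l2.pkl","wb"))
x,y,w,h=297,222,66,55; save("ba.png",np.hstack([cv2.resize(c["img"][y:y+h,x:x+w],None,fx=6,fy=6,interpolation=cv2.INTER_CUBIC) for c in(S0,s)]))
E
```

```text
time_s: 3.6
eef_pos: [541.9, -228.9, 40.2]
tcp_rot: [0.0, 0.99, -0.138, 0.001]
wrist_force: [-8.3, 4.1, 20.1]
grip_width: 0.5
grasp_force: 10.1
time_s: 4.4
eef_pos: [323.3, -166.2, 251.3]
tcp_rot: [0.0, 0.99, -0.138, 0.001]
wrist_force: [0.3, 0.4, -0.0]
grip_width: 0.5
grasp_force: 0.0
t 4.4 pos [ 323.3 -166.2  251.3] F [ 0.3  0.4 -0. ]
shift [ 0.1356 -0.9376 -0.0353] turn [ 0.0006 -0.0008 -0.2729]
```

View pics/ba.png

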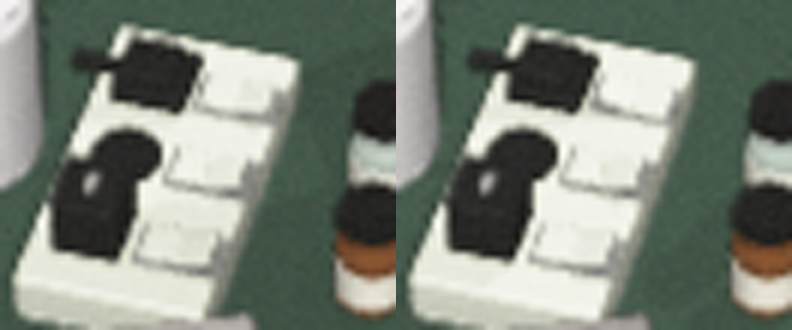

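The rocker_right picture at (335,237) has changed slightly, with its far edge moved. Depth should confirm whether it switched.

Run:
```python
from m import *
S0=pickle.load(open("side.pkl","rb")); t,s=pickle.load(open("l2.pkl","rb")); T0=pickle.load(open("top.pkl","rb"))
a=np.radians(-16); R=np.array([[np.cos(a),-np.sin(a)],[np.sin(a),np.cos(a)]])
for nm,c0,c1,cen in(("side",S0,s,(605,-183)),("top",T0,t,(602.7,-187.4))):
  for yy in(60,0,-60):
    r=[]
    for X in((-48,-40),(-20,-12)):
      for c in(c0,c1):
        zs=[]
        for px in np.linspace(*X,5):
            for py in np.linspace(yy-9,yy+9,8):
                u,v=proj(c,[*(np.array(cen)+R@np.array([px,py])),42]); zs.append(dep(c,round(u),round(v))[2])
        r.append(np.mean(zs).round(1))
    print(nm,yy,"near before/after, far before/after",r)
```

```text
side 60 near before/after, far before/after [np.float64(41.5), np.float64(43.8), np.float64(41.3), np.float64(40.4)]
side 0 near before/after, far before/after [np.float64(43.1), np.float64(40.7), np.float64(40.6), np.float64(42.0)]
side -60 near before/after, far before/after [np.float64(41.2), np.float64(41.7), np.float64(39.2), np.float64(42.4)]
top 60 near before/after, far before/after [np.float64(42.6), np.float64(42.5), np.float64(40.3), np.float64(42.0)]
top 0 near before/after, far before/after [np.float64(46.5), np.float64(43.5), np.float64(86.5), np.float64(41.3)]
top -60 near before/after, far before/after [np.float64(45.5), np.float64(41.1), np.float64(39.4), np.float64(43.7)]
```

Depth agrees: the near half went down (45.5→41.1 in the top view) and the far half came up in both views. With the 20 N reaction at z = 40 as well, rocker_right is on. Next I'll check the toaster pose in both views.

Run:
```python
from m import *
T,S=[pickle.load(open(n+".pkl","rb")) for n in("top","side")]
a=np.radians(8.7); R=np.array([[np.cos(a),-np.sin(a)],[np.sin(a),np.cos(a)]])
out=[]
for c,cen,b,k in((T,(639.6,171.6),(195,170,90,100),4.4),(S,(641.9,176),(262,265,110,120),3.6)):
    x,y,w,h=b; im=cv2.resize(c["img"][y:y+h,x:x+w],(396,440 if k>4 else 432),interpolation=cv2.INTER_CUBIC)[:432]
    def pl(pts,col):
        q=[]
        for px,py,pz in pts:
            u,v=proj(c,[*(np.array(cen)+R@np.array([px,py])),pz]); q.append([(u-x+.5)*k,(v-y+.5)*k])
        cv2.polylines(im,[np.round(q).astype(np.int32)],True,col,1)
    def bx(cx,cy,hx,hy,z,col): pl([(cx-hx,cy-hy,z),(cx+hx,cy-hy,z),(cx+hx,cy+hy,z),(cx-hx,cy+hy,z)],col)
    bx(0,0,105,110,185,(255,0,0))
    for yy in(50,-50): bx(-138,yy,17,18,171,(255,255,0))
    bx(-87,45,7,18,194,(255,0,255)); bx(-87,-45,8,8,194,(255,0,255)); bx(0,-50,60,7,205,(0,255,255))
    out.append(im)
save("ovt.png",np.hstack(out))
```

```text
(no output)
```

View pics/ovt.png

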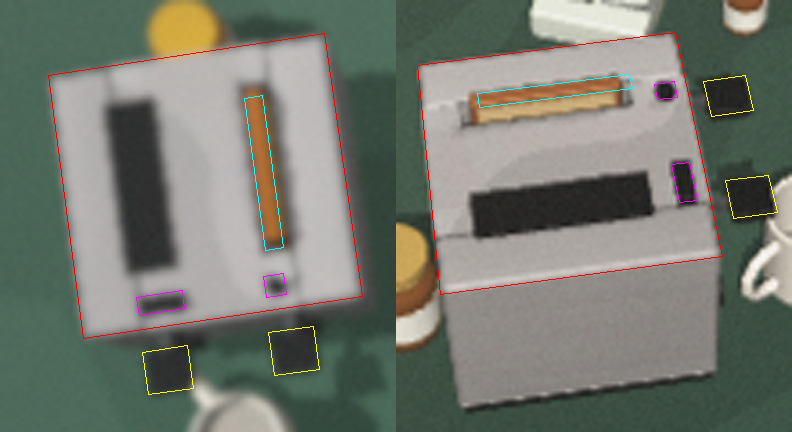

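Both overlays fit the toaster: the outline, levers and buttons all line up. I'll use centre (640.8,173.8) and yaw 8.7°. For the right lever, I'll press 6 mm outward of its centre, at (505,102.4), to keep the gripper body off the front strip. The bar button is at (548,205).

```bash
python3 -m inch '[[[0.03,-0.15,-0.01,0,0,-0.07,0],[0.06,-0.33,-0.02,0,0,-0.14,0],[0.09,-0.51,-0.03,0,0,-0.21,0],[0.12,-0.7,-0.035,0,0,-0.273,0],[0.136,-0.86,-0.035,0,0,-0.273,0],[0.136,-0.938,-0.035,0,0,-0.273,0],[0.136,-0.938,-0.035,0,0,-0.273,0],[0.136,-0.938,-0.035,0,0,-0.273,0]]]'; python3 go.py 505 102.4 185 8.7
```

```text
time_s: 5.3
eef_pos: [422.7, 48.9, 259.1]
tcp_rot: [0.0, 0.997, 0.076, -0.0]
wrist_force: [0.1, 0.3, -0.2]
grip_width: 0.3
grasp_force: 0.0
t 5.3 pos [422.7  48.9 259.1] F [ 0.1  0.3 -0.2]
shift [ 0.3582 -0.1615  0.2965] turn [-0.      0.0002  0.0007]
```

```bash
python3 -m inch '[[[0.15,-0.07,0,0,0,0,0],[0.3,-0.14,0,0,0,0,0],[0.358,-0.161,0.1,0,0,0,0],[0.358,-0.161,0.22,0,0,0,0],[0.358,-0.161,0.29,0,0,0,0],[0.358,-0.161,0.32,0,0,0,0],[0.358,-0.161,0.35,0,0,0,0],[0.358,-0.161,0.37,0,0,0,0],[0.358,-0.161,0.37,0,0,0,0]]]'; python3 go.py 505 102.4 131 8.7
```

```text
time_s: 6.2
eef_pos: [504.8, 101.8, 167.2]
tcp_rot: [0.0, 0.997, 0.076, 0.0]
wrist_force: [-0.1, -0.5, 0.4]
grip_width: 0.5
grasp_force: 0.0
t 6.2 pos [504.8 101.8 167.2] F [-0.1 -0.5  0.4]
shift [ 0.0011 -0.0022  0.1448] turn [ 0.0001 -0.0004 -0.0003]
```

```bash
python3 -m inch '[[[0,0,0.02,0,0,0,0],[0,0,0.04,0,0,0,0],[0,0,0.05,0,0,0,0]]]'
```

```text
time_s: 6.5
eef_pos: [504.9, 102.1, 154.5]
tcp_rot: [0.0, 0.997, 0.076, 0.001]
wrist_force: [0.9, -1.6, 3.7]
grip_width: 0.5
grasp_force: 1.4
```

Contact at about 4 N, so the lever is moving. I'll continue to its stop.

```bash
python3 -m inch '[[[0,0,0.02,0,0,0,0],[0,0,0.04,0,0,0,0],[0,0,0.06,0,0,0,0],[0,0,0.075,0,0,0,0],[0,0,0.087,0,0,0,0],[0,0,0.092,0,0,0,0],[0,0,0.092,0,0,0,0]]]'
```

```text
time_s: 7.2
eef_pos: [504.4, 102.3, 131.4]
tcp_rot: [-0.0, 0.997, 0.076, -0.0]
wrist_force: [1.1, -0.8, 2.6]
grip_width: 0.4
grasp_force: 1.0
```

```bash
python3 -m inch '[[[0,0,0.004,0,0,0,0],[0,0,0.006,0,0,0,0],[0,0,0.006,0,0,0,0]]]'
```

```text
time_s: 7.5
eef_pos: [504.4, 102.3, 131.2]
tcp_rot: [0.0, 0.997, 0.076, 0.0]
wrist_force: [-3.5, -1.1, 14.6]
grip_width: 0.8
grasp_force: 7.4
```

That's the stop: 14.6 N at z = 131. I'll retract straight up and then go over the bar button.

```bash
python3 -m inch '[[[-0.02,0,-0.1,0,0,0,0],[-0.02,0,-0.3,0,0,0,0],[-0.02,0,-0.45,0,0,0,0],[-0.02,0,-0.5,0,0,0,0],[-0.02,0,-0.5,0,0,0,0]]]'; python3 go.py 548 205 205 8.7
python3 - <<'E'
from m import *
S=cam("side"); S0=pickle.load(open("side.pkl","rb"))
x,y,w,h=262,265,130,120; save("lv.png",np.hstack([cv2.resize(c["img"][y:y+h,x:x+w],(400,369),interpolation=cv2.INTER_CUBIC) for c in(S0,S)]))
E
```

```text
time_s: 8.0
eef_pos: [499.7, 101.6, 256.4]
tcp_rot: [0.0, 0.997, 0.076, 0.001]
wrist_force: [0.3, -0.3, -0.7]
grip_width: 0.3
grasp_force: 0.0
t 8.0 pos [499.7 101.6 256.4] F [ 0.3 -0.3 -0.7]
shift [ 0.2532 -0.3794  0.206 ] turn [ 0.0001 -0.0016  0.0002]
```

View pics/lv.png

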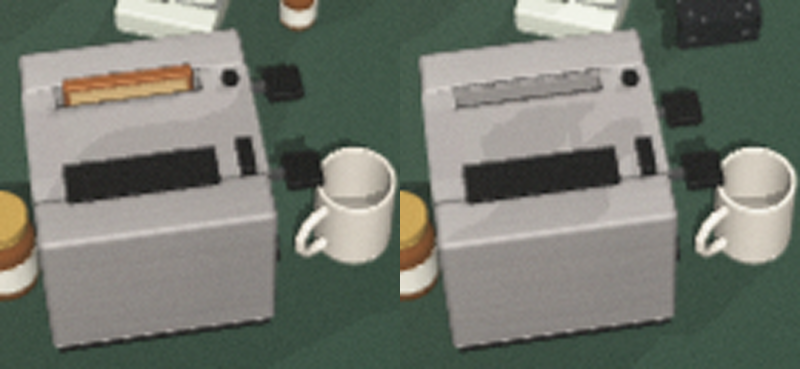

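The right lever is down, from crop (283,83) to (683,107), and the bread has sunk out of sight into its slot. The left lever and the mug haven't moved. Next is the bar button.

```bash
python3 -m inch '[[[0.1,-0.15,0,0,0,0,0],[0.2,-0.3,0,0,0,0,0],[0.253,-0.379,0.05,0,0,0,0],[0.253,-0.379,0.15,0,0,0,0],[0.253,-0.379,0.2,0,0,0,0],[0.253,-0.379,0.22,0,0,0,0],[0.253,-0.379,0.24,0,0,0,0],[0.253,-0.379,0.245,0,0,0,0],[0.253,-0.379,0.245,0,0,0,0]]]'
```

```text
time_s: 8.95
eef_pos: [547.7, 204.6, 194.1]
tcp_rot: [-0.0, 0.997, 0.076, 0.0]
wrist_force: [-1.8, -0.4, 1.9]
grip_width: 0.5
grasp_force: 0.9
```

Contact at z = 194, as expected. I'll press in.

```bash
python3 -m inch '[[[0,0,0.01,0,0,0,0],[0,0,0.018,0,0,0,0],[0,0,0.024,0,0,0,0],[0,0,0.026,0,0,0,0],[0,0,0.026,0,0,0,0]]]'
```

```text
time_s: 9.45
eef_pos: [548.1, 204.6, 189.3]
tcp_rot: [0.0, 0.997, 0.076, 0.001]
wrist_force: [-5.0, -1.5, 13.6]
grip_width: 0.5
grasp_force: 7.3
```

The button is fully in: z = 189.3 and 13.6 N, above the 5 N spring force. I'll release, back away and look.

```bash
python3 -m inch '[[[0,0,-0.1,0,0,0,0],[0,0,-0.25,0,0,0,0],[-0.15,0,-0.35,0,0,0,0],[-0.35,0,-0.4,0,0,0,0],[-0.55,0,-0.4,0,0,0,0],[-0.7,0,-0.4,0,0,0,0],[-0.7,0,-0.4,0,0,0,0],[-0.7,0,-0.4,0,0,0,0]]]'
python3 - <<'E'
from m import *
s=cam("side"); save("fin.png",s["img"][190:400,230:510].repeat(2,0).repeat(2,1))
print(arm.read_state()["wrist_force"])
E
```

```text
time_s: 10.25
eef_pos: [374.9, 178.2, 287.7]
tcp_rot: [-0.0, 0.997, 0.076, 0.001]
wrist_force: [1.0, 0.6, 0.4]
grip_width: 0.2
grasp_force: 0.0
[-0.32239849 -0.69091867 -0.77557292]
```

View pics/fin.png

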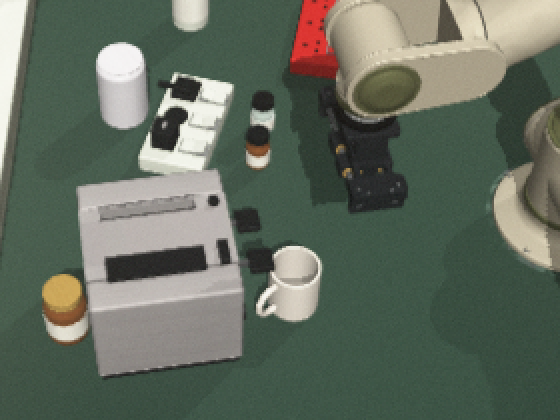

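The right lever (crop 247,220) is down, and the bar button (223,251) is out again. The bread is down, the mug and jars are where they were, and the gripper touches nothing. Handing in.

```bash
python3 -c "
from station import arm
print(arm.sign_off())"
```

```text
the job is handed in; nothing more can be done
None
```

I switched on the plug's rocker (right), pushed the bread's lever (right) down to its stop, pressed the oblong button fully in and let it spring back, then handed the job in at about 10 s; no verdict came back.

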